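# Space a tile joint and hold the tile against the spacer

### The arm

A 6-joint arm with a two-finger parallel gripper is mounted at the origin on a cart in front of the work surface, level with it; the furniture and walls round the work are solid. World frame = base frame: x ahead of the robot, y to its left, z up, the work surface at z = 0. Lengths are in m, angles in degrees, forces in N, time in s.
With the tool pointing down it reaches from about 0.375 to 0.9 m from the base axis. Payload 3.1 kg.
Tool frame: the origin (TCP) lies at the very end of the fingers, on their centre line; the grasp point (between the pads) lies 19 mm behind it (grip_point_offset is the distance from the TCP to the grasp point, in m); y points along the fingers, x is the direction in which the jaws open and shut, and the axes are right-handed (so a half turn about y gives the same grasp; the last joint's range is limited). The gripper opens to 87 mm and grips with 3 to 60 N. Pads are 19 mm wide; open, the fingers measure 117 mm over their backs; the gripper's body (75 mm by 190 mm) begins 51 mm behind the grasp point.
Start: joints at [-73.826, 30.224, 82.088, -0, 67.689, -10.227], TCP at [0.278, -0.56, 0.223] pointing down, gripper open.
Joint ranges: [-176.69, 176.69], [-43.24, 126.21], [12.49, 139.97], [-82, 262], [0, 151.66], [-163.58, 163.58]. Speed limits (degrees/s): [159.86, 159.86, 180, 180, 180, 180].

### API

Orientations are given as a 3x3 rotation matrix whose columns are the frame's x, y, z axes.
In Python, from rig import * gives the robot as it stands.
- The arm moves only by the tool send_rows, never from a script. Its argument "moves" is text: rows parted by semicolons, each of 5 numbers parted by spaces: the finger opening in mm, from 0 to 87, then the shift along the tool's x, y, z in mm, then the turn about the tool's y in degrees. In form: fingers dx dy dz yaw; .... A call has 1 to 20 rows; each row shifts and turns the commanded pose from where the row before left it, along the tool's axes as they then stand; what a row does not reach is not made up. A row lasts 1/12 s, in which the tool goes at most 41.7 mm and 7.16 degrees, less where a joint would pass 70% of its speed; a pose out of reach is approached as far as the arm can. A call is refused whole if a number of a shift passes 41.7 or a number of a turn 7.16, either way. A call with a gripper value outside its range is refused whole. The fingers move at their own pace and stop on an object; the grip force is fixed at half the most. Time passes only in rows, so rows that do not move let the fingers close. It gives the time, the measured TCP pose, the force and the opening at its end, in the units of the state.
- read_state(): the state, without advancing time (a new reading comes with each control period).
- capture(name): name is "side" or "top"; returns a dict with "image" (480x640x3 uint8, blue, green, red), "z_map" (480x640 float32, m along the optical axis (not along the pixel's ray), 0 where there is no reading), "mtx" (3x3 intrinsics, pixels), "origin" and "rotation" of the camera in the world. Camera axes: x right, y up, looking along -z (the intrinsics and any distortion apply to the point x, -y, -z); pixel columns grow to the right and rows downward; lengths in m; the calibration is good to about 2 mm. A picture is of the moment at which its call begins.
- hand_in(): hands the job in, once; it reports no verdict.
Trained networks look in a picture, given as the dict that the camera call returned (one of the last four; its "shot" number tells which), for a name from the list of things; names that differ only in an ending like _2 or _b are one class to them, and where a whole thing is asked for, a point or a joint stands for the part that bears it (a point fixed in the world has none). Each returns a list of dicts, best first, with "p" (0 to 1); they miss things now and then, are a little off and sometimes report something else, mostly with a low value. They report only what shows in the picture. A call takes as long as a camera call. They do not tell look-alikes from the thing itself.
- search_frame(picture, name): "bbox" ([left, top, right, bottom] in pixels, round what is visible of it).
- masks_of(picture, name): "region" (480x640 bool, what is visible of it) and "bbox" ([left, top, right, bottom] in pixels, round what is visible of it).
- mark_of(picture, name): "pixel" ([row, column] in pixels: a listed point, or the origin of a listed thing).
The state is a dict: "time_s": time; "joint_positions": joint angles; "qvel": joint speeds; "tau": joint torques, N m; "position": TCP position; "tcp_rot": TCP orientation; "force": force on the tool from outside, world axes, zero at the start; "moment": the same for the moment, N m; "opening": opening from 0.0 (shut) to 1.0 (fully open).
Only numpy, scipy, OpenCV 4.12 (cv2) and the standard library are available. Lean on these libraries where they do the work, as an engineer would, in place of code of your own. Each camera call takes 0.05 s, during which the arm holds its last target. There are 200 camera calls.

### The job

Take the joint spacer out of its wooden rest and stand it, grip upward, in the one joint of the tile row that is wide enough for it: blade right down on the board, about midway between the front and back edges of the tiles, then let it go. Then grip the loose middle tile and slide it along the row, flat on the board and in line, until it closes the joint flush on the spacer with the spacer nipped against the end tile; finish while still gripping the tile and keeping a light, steady push on it, touching the spacer no more. Leave the marker and the two pieces of glass beside the work where they are.

Things in the scene. Friction and masses are not known exactly. Their poses are not given: they have to be found in the camera images.
- board: Brown wooden setting board, 130 (x) x 250 (y) x 12 mm thick, screwed to the worktop. Origin: centre of its underside, on the worktop (z = 0); its top is 12 mm up. The row of three tiles runs along its y axis through its middle, each with its own axes parallel to the board's (the middle one nearly so).
- long_end_tile: End tile of pale stone, 50 (x) x 64 (y, along the row) x 20 mm thick, glued to the board. Origin: centre of its underside, on the board's top. It lies at one end of the row (either end); the joint between it and the middle tile is 3 to 5 mm wide, too narrow for the spacer.
- short_end_tile: End tile of the same stone, 50 (x) x 46 (y, along the row) x 20 mm thick, glued to the board at the other end of the row. Origin: centre of its underside, on the board's top. The joint between it and the middle tile is 12 to 14 mm wide at the start.
- loose_tile: Middle tile of the same stone, 50 (x) x 90 (y, along the row) x 20 mm thick, about 0.2 kg, lying loose on the board between the two end tiles; it can be gripped across its front and back edges (50 mm), where the board is clear. Origin: centre of its underside, on the board's top.
- spacer: Joint spacer: upright aluminium blade 28 (x) x 8 (y, thickness) x 34 mm high, with a wooden grip 32 (x) x 14 (y) mm on it from 30 to 62 mm above the blade's lower edge. About 0.06 kg. Origin: middle of the blade's lower edge; z points up to the grip. At the start it stands upright in the slot of the rest, its lower edge 4 mm above the worktop, its axes about parallel to the rest's.
- rest: Dark wooden rest, 60 (x) x 44 (y) x 22 mm high, fixed to the worktop, with a slot 31 (x) x 11 (y) mm, 18 mm deep, in its middle, open at the top. Origin: centre of its underside, at z = 0.
- marker: Marker pen, 17 x 135 x 16 mm, lying on the worktop to the right; leave alone. Origin: centre of its underside.
- glass_piece_left: Broken slab of glass, 37 x 36 x 10 mm, on the worktop to the left of the board; leave alone. Origin: centre of its underside.
- glass_piece_right: Broken slab of glass, 34 x 35 x 9 mm, on the worktop to the right of the board; leave alone. Origin: centre of its underside.
Not all that is in view belongs to the job. Of the things that look like the spacer, take the one that is farthest from the robot's base at the start.

How it is judged (in metres and radians):
On the way:
1. the spacer stands in the wide joint, down on the board, let go (height (world z) of spacer below 0.015 m and x of spacer in the frame of short_end_tile between -0.012 and 0.012 m and horizontal distance between spacer and loose_tile below 0.06 m and horizontal distance between spacer and short_end_tile below 0.04 m and angle between spacer's own z axis and vertical below 0.4 rad and contact force between the fingers and spacer below 0.1 N), for 0.2 s.
At the end, for the whole second after the job is handed in: Spacer untouched and upright (0.1 rad) in the wide joint, within 3 mm of the board and 12 mm of mid-depth; loose tile gripped, flat (2.5 mm, 0.05 rad), in line (7 mm, 0.06 rad), pressed on the spacer with 2 to 40 N, and the spacer on the short end tile with over 2 N; at rest (height (world z) of spacer below 0.015 m and x of spacer in the frame of short_end_tile between -0.012 and 0.012 m and horizontal distance between spacer and loose_tile below 0.06 m and horizontal distance between spacer and short_end_tile below 0.04 m and angle between spacer's own z axis and vertical below 0.1 rad and contact force between each of the arm, the fingers and spacer below 0.2 N and contact force between loose_tile and spacer between 2 and 40 N and contact force between spacer and short_end_tile above 2 N and contact force between the fingers and loose_tile above 2 N and horizontal distance between spacer and loose_tile below 0.0535 m and horizontal distance between spacer and short_end_tile below 0.0305 m and height (world z) of loose_tile below 0.0145 m and angle between loose_tile's own z axis and vertical below 0.05 rad and angle between the y axis of loose_tile and the y axis of short_end_tile, either way round below 0.06 rad and x of loose_tile in the frame of short_end_tile between -0.007 and 0.007 m and linear speed of each of loose_tile, spacer below 0.01 m/s); the arm keeps its last pose, push and grip.
It fails at once if the marker or a piece of glass is moved by more than 3 cm (distance of any of marker, glass_piece_left, glass_piece_right from where it was at the start of the episode above 0.03 m).
It fails at once if the loose tile is lifted more than 3 cm off the board (height (world z) of loose_tile above 0.042 m).
It also fails if it takes over 61 s, if anything falls off the work surface, if the arm or the gripper's body presses on something with over 40 N, if the wrist force passes 120 N, or if a joint passes its speed limit or range.

## Working session

There is one attempt and no reset: what is moved stays moved. The work goes in short steps, Python scripts to look and compute and a tool call to move; the robot and the scene stay as the last step left them, time stands still between calls to the robot, and variables do not carry over. Pictures are saved under pics/ and viewed, about 8 in all and at most 12, crops included, and the job is handed in when it is done.

Besides the shell and the picture viewer there is one more tool, called after "Emit:" by a JSON object that holds its "op" and its "data". send_rows: Moves the arm, as the interface text tells. Its arguments: {"type":"object","properties":{"moves":{"type":"string"}},"required":["moves"]}

```bash
mkdir -p pics; ls
cat > h.py <<'E'
from rig import *
import numpy as np, cv2
def world(c,px,z=None,depth=None):
    # px (col,row) array -> world; depth from z_map or intersect plane z
    px=np.atleast_2d(np.array(px,float)); K=c["mtx"]
    r=np.c_[(px[:,0]-K[0,2])/K[0,0],-(px[:,1]-K[1,2])/K[1,1],-np.ones(len(px))]
    R=np.array(c["rotation"]);o=np.array(c["origin"])
    d=r@R.T
    if z is not None: s=(z-o[2])/d[:,2]
    else: s=np.array([c["z_map"][int(b),int(a)] for a,b in px]) if depth is None else depth
    return o+d*np.reshape(s,(-1,1))
E
python3 - <<'E'
from h import *
s=read_state();print({k:np.round(v,3).tolist() for k,v in s.items()})
for n in("side","top"):
    c=capture(n);print(n,np.round(c["origin"],3),np.round(c["rotation"],3).tolist(),c["mtx"].tolist() if hasattr(c["mtx"],'tolist') else c["mtx"],[k for k in c if k not in("image","z_map")])
    cv2.imwrite(f"pics/{n}0.png",c["image"])
    for t in("spacer","rest","board","loose_tile","short_end_tile","long_end_tile","marker","glass_piece_left"):
        for m in masks_of(c,t)[:5]:
            v,u=np.where(m["region"]); zz=c["z_map"][v,u]; ok=zz>0
            P=world(c,np.c_[u,v][ok],depth=zz[ok]) if ok.any() else np.zeros((1,3))
            print(t,round(m["p"],2),np.round(m["bbox"]).tolist(),np.round(np.median(P,0),3),np.round(P.max(0),3)if len(P) else'')
E
```

```text
pics
{'time_s': 0.0, 'joint_positions': [-73.828, 30.277, 82.158, -0.001, 67.688, -10.229], 'qvel': [0.008, -0.061, 0.013, 0.062, 0.018, 0.01], 'tau': [0.001, -44.004, -17.659, 0.063, 0.058, -0.0], 'position': [0.278, -0.559, 0.222], 'tcp_rot': [[0.445, -0.001, 0.896], [-0.896, 0.002, 0.445], [-0.002, -1.0, 0.0]], 'force': [0.273, -0.142, 0.486], 'moment': [0.012, -0.039, -0.048], 'opening': 1.0}
side [0.335 0.678 0.505] [[-0.986, 0.107, -0.128], [-0.165, -0.535, 0.829], [0.02, 0.838, 0.545]] [[438.23587792414514, 0.0, 316.88430670748284], [0.0, 438.23587792414514, 244.20394436041008], [0.0, 0.0, 1.0]] ['mtx', 'origin', 'rotation', 'shot']
spacer 0.57 [300.0, 179.0, 314.0, 196.0] [ 0.502 -0.251  0.048] [ 0.524 -0.245  0.069]
spacer 0.56 [318.0, 199.0, 330.0, 226.0] [ 0.454 -0.173  0.036] [ 0.47  -0.164  0.064]
rest 0.73 [294.0, 194.0, 321.0, 213.0] [ 0.509 -0.236  0.019] [ 0.533 -0.23   0.026]
loose_tile 0.61 [282.0, 262.0, 318.0, 303.0] [0.46  0.078 0.033] [0.495 0.123 0.035]
short_end_tile 0.83 [289.0, 244.0, 319.0, 266.0] [0.467 0.    0.033] [0.494 0.028 0.035]
long_end_tile 0.58 
[... 1018 characters left out ...]
tile 0.56 [268.0, 240.0, 308.0, 264.0] [0.458 0.073 0.031] [0.486 0.12  0.036]
loose_tile 0.53 [167.0, 271.0, 186.0, 288.0] [0.402 0.311 0.008] [0.422 0.328 0.013]
loose_tile 0.16 [428.0, 222.0, 450.0, 251.0] [ 0.493 -0.246  0.02 ] [ 0.537 -0.23   0.064]
short_end_tile 0.64 [315.0, 236.0, 334.0, 261.0] [ 0.466 -0.006  0.031] [0.493 0.019 0.036]
long_end_tile 0.94 [234.0, 240.0, 266.0, 267.0] [0.455 0.154 0.031] [0.481 0.188 0.036]
long_end_tile 0.67 [228.0, 223.0, 348.0, 290.0] [0.448 0.067 0.011] [0.538 0.204 0.034]
marker 0.57 [465.0, 282.0, 532.0, 299.0] [ 0.376 -0.368  0.013] [ 0.391 -0.304  0.019]
glass_piece_left 0.64 [165.0, 272.0, 187.0, 288.0] [0.403 0.311 0.008] [0.422 0.331 0.013]
```

```bash
python3 - <<'E'
import cv2,numpy as np
a=cv2.imread("pics/top0.png");b=cv2.imread("pics/side0.png")
x=cv2.resize(a[205:310,150:550],None,fx=2,fy=2,interpolation=cv2.INTER_CUBIC)
y=cv2.resize(b[160:345,230:430],None,fx=2,fy=2,interpolation=cv2.INTER_CUBIC)
z=cv2.resize(a[215:300,365:460],None,fx=4,fy=4,interpolation=cv2.INTER_CUBIC)
o=np.zeros((590,800,3),np.uint8);o[:210]=x;o[215:585,:400]=y;o[215:555,405:785]=z
cv2.imwrite("pics/v1.png",o)
E
cat > meas.py <<'E'
from h import *
def cloud(c):
    v,u=np.mgrid[0:480,0:640]; d=c["z_map"]; ok=d>0
    P=np.full((480,640,3),np.nan); P[ok]=world(c,np.c_[u[ok],v[ok]],depth=d[ok]); return P
def top(P,lo,hi,box):
    m=(P[...,2]>lo)&(P[...,2]<hi)&(P[...,0]>box[0])&(P[...,0]<box[1])&(P[...,1]>box[2])&(P[...,1]<box[3])
    Q=P[m]; (cx,cy),(w,h),a=cv2.minAreaRect((Q[:,:2]*1000).astype(np.float32))
    return dict(n=len(Q),mean=np.round(Q.mean(0)*1000,1).tolist(),zmed=round(float(np.median(Q[:,2])*1000),1),rect=np.round([cx,cy,w,h,a],1).tolist())
E
python3 - <<'E'
from meas import *
for n in("top","side"):
    c=capture(n);P=cloud(c)
    print(n)
    print(" sp",top(P,.052,.075,(.46,.54,-.28,-.22)))
    print(" rest",top(P,.017,.027,(.45,.55,-.30,-.20)))
    print(" short",top(P,.026,.038,(.42,.52,-.05,.022)))
    print(" loose",top(P,.026,.038,(.40,.52,.0255,.1215)))
    print(" long",top(P,.026,.038,(.40,.52,.1245,.25)))
    print(" board",top(P,.007,.017,(.37,.55,-.06,.22)))
    if n=="top":
        r=P[:,:,:]; 
        # profile along y at x~.463
        m=(abs(P[...,0]-.463)<.003)&(P[...,1]>-.04)&(P[...,1]<.2); Q=P[m]; Q=Q[Q[:,1].argsort()]
        print(" ".join(f"{a*1000:.0f}:{b*1000:.0f}" for a,b in Q[:,1:]))
E
```

```text
top
 sp {'n': 126, 'mean': [500.0, -253.0, 63.4], 'zmed': 64.2, 'rect': [500.8, -253.9, 14.9, 31.5, 86.8]}
 rest {'n': 394, 'mean': [498.2, -250.7, 21.0], 'zmed': 20.9, 'rect': [500.8, -254.1, 45.0, 61.6, 87.1]}
 short {'n': 510, 'mean': [466.6, -5.7, 30.9], 'zmed': 30.9, 'rect': [466.8, -5.8, 50.0, 45.8, 4.5]}
 loose {'n': 990, 'mean': [459.6, 74.5, 30.9], 'zmed': 30.8, 'rect': [460.0, 74.7, 50.6, 90.3, 3.9]}
 long {'n': 698, 'mean': [454.7, 156.0, 30.9], 'zmed': 30.9, 'rect': [455.0, 156.3, 50.2, 63.5, 4.0]}
 board {'n': 4540, 'mean': [459.4, 70.0, 11.0], 'zmed': 11.0, 'rect': [464.9, 75.3, 161.5, 250.0, 4.0]}
-40:9 -40:11 -40:12 -38:11 -38:11 -38:14 -36:9 -36:9 -36:11 -33:11 -33:12 -33:13 -31:12 -31:14 -31:14 -29:29 -29:29 -27:30 -27:31 -27:33 -25:32 -25:33 -23:31 -23:31 -20:30 -20:34 -18:32 -18:33 -18:34 -16:33 -16:30 -14:32 -14:33 -14:29 -12:33 -12:31 -10:31 -10:30 -8:31 -8:32 -8:30 -8:27 -6:35 -6:32 -6:30 -4:33 -4:32 -3:28 -1:32 -1:30 -1:28 1:33 1:32 1:28 3:32 3:30 5:31 5:30 7:33 7:30 9:30 9:30 11:31 11:31 13:34 13:33 13:32 15:32 16:29 18:14 18:12 18:11 20:13 21:11 21:10 23:12 
[... 1424 characters left out ...]
:30 186:28 187:31 188:29 188:27 194:12 194:11 196:12 196:10 196:9 198:12 198:12
side
 sp {'n': 104, 'mean': [501.5, -251.2, 61.4], 'zmed': 62.0, 'rect': [501.7, -253.8, 16.5, 31.0, 86.9]}
 rest {'n': 182, 'mean': [506.4, -247.9, 22.3], 'zmed': 22.6, 'rect': [503.1, -254.4, 47.5, 60.5, 86.1]}
 short {'n': 420, 'mean': [467.4, -2.9, 32.3], 'zmed': 32.7, 'rect': [468.1, -6.7, 49.9, 49.4, 4.5]}
 loose {'n': 943, 'mean': [460.2, 77.8, 32.7], 'zmed': 32.9, 'rect': [461.0, 75.2, 50.0, 95.2, 3.9]}
 long {'n': 892, 'mean': [455.7, 159.6, 32.5], 'zmed': 32.8, 'rect': [456.3, 155.5, 50.4, 63.7, 3.8]}
 board {'n': 4398, 'mean': [459.3, 99.9, 12.7], 'zmed': 12.9, 'rect': [466.6, 73.6, 160.7, 253.5, 3.0]}
```

View pics/v1.png

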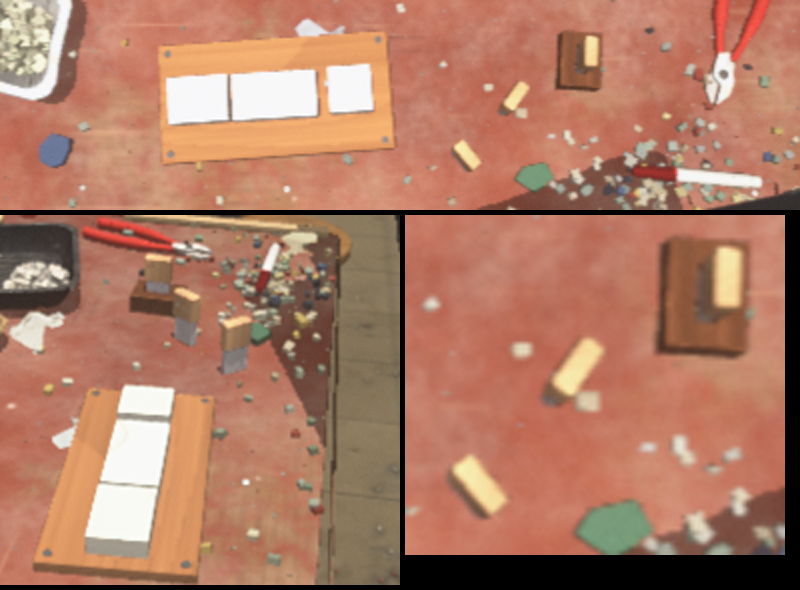

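View 1 shows three look-alikes of the spacer in the 4x crop. They stand at top-image pixels (443,231) in the dark rest, (406,254) and (384,283). The one in the rest, at world (0.501,-0.254), is farthest from the base, so I take that one. The tile row runs at a yaw of about 4.2°, with the wide joint at y≈0.017–0.030.

Emit:
{"op": "send_rows", "data": {"moves": "45 0 0 0 5.9; 45 0 0 0 5.9; 45 0 0 0 5.9; 45 0 0 0 5.9; 45 0 0 0 6; 45 -26.5 0 17.1 0; 45 -26.5 0 17.1 0; 45 -26.5 0 17.1 0; 45 -26.5 0 17.1 0; 45 -26.5 0 17.1 0; 45 -26.5 0 17.1 0; 45 -26.5 0 17.1 0; 45 -26.5 0 17.1 0; 45 -26.5 0 17.1 0; 45 -26.5 0 17.1 0; 45 -26.5 0 17.1 0; 45 -26.5 0 17.1 0; 45 0 0 0 0; 45 0 0 0 0"}}

```text
time_s: 2.58
position: [0.5013, -0.2523, 0.2226]
tcp_rot: [[-0.052, -0.0, 0.999], [-0.999, -0.0, -0.052], [0.0, -1.0, -0.0]]
force: [0.2, -0.6, -0.4]
opening: 0.514
```

```bash
cat > to.py <<'E'
import sys; from h import *
# usage: to.py x y z(mm) yaw(deg of tool x): remaining turn and shift (tool axes after the turn)
x,y,z,w=map(float,sys.argv[1:5]); s=read_state(); R=np.array(s["tcp_rot"]);p=np.array(s["position"])*1000
yaw=np.degrees(np.arctan2(R[1,0],R[0,0])); d=np.array([x,y,z])-p; a=np.radians(w)
print("pos",np.round(p,1),"yaw",round(yaw,2),"tilt",np.round(R[2],3),"f",np.round(s["force"],1),"open",round(s["opening"]*87,1),"t",round(s["time_s"],2))
print("turn",round(-((w-yaw+180)%360-180),2),"dx",round(d[0]*np.cos(a)+d[1]*np.sin(a),1),"dy",round(-d[2],1),"dz",round(-d[0]*np.sin(a)+d[1]*np.cos(a),1))
E
python3 to.py 501 -254 31 -93.2
```

```text
pos [ 501.3 -252.3  222.6] yaw -93.0 tilt [ 0. -1. -0.] f [ 0.2 -0.6 -0.4] open 44.8 t 2.58
turn 0.2 dx 1.7 dy 191.6 dz -0.2
```

Emit:
{"op": "send_rows", "data": {"moves": "45 1.7 30 0 0.2; 45 0 35 0 0; 45 0 35 0 0; 45 0 35 0 0; 45 0 25 0 0; 45 0 16 0 0; 45 0 15.5 0 0; 45 0 0 0 0; 45 0 0 0 0; 45 0 0 0 0"}}

```text
time_s: 3.42
position: [0.5007, -0.2566, 0.0318]
tcp_rot: [[-0.06, 0.001, 0.998], [-0.998, -0.001, -0.06], [0.001, -1.0, 0.001]]
force: [0.8, -0.5, -0.0]
opening: 0.52
```

```bash
python3 to.py 501 -254 31 -93.2
python3 - <<'E'
import cv2,numpy as np
from h import *
a=capture("top")["image"];b=capture("side")["image"]
x=cv2.resize(a[190:280,390:490],None,fx=4,fy=4);y=cv2.resize(b[140:230,260:360],None,fx=4,fy=4)
cv2.imwrite("pics/v2.png",np.hstack([x,y]))
E
```

```text
pos [ 500.7 -256.6   31.8] yaw -93.46 tilt [ 0.001 -1.     0.001] f [ 0.8 -0.5 -0. ] open 45.3 t 3.42
turn -0.26 dx -2.6 dy 0.8 dz 0.2
```

View pics/v2.png

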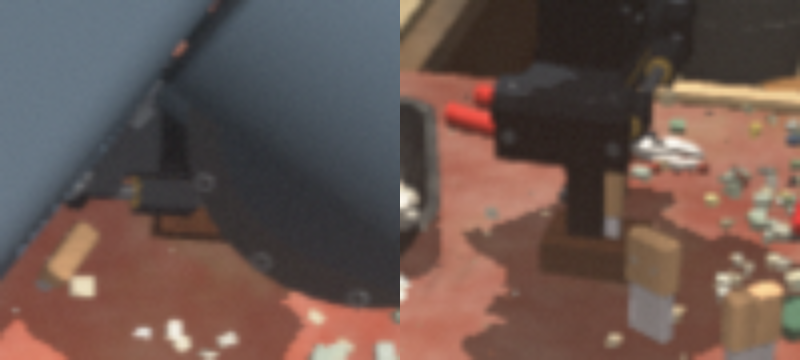

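View 2: in the side crop, the finger at (590,200) stands in front of the spacer's grip at (613,200). The offset matches the parallax, so the tool is centred in x. I trim y by about 2 mm and close.

Emit:
{"op": "send_rows", "data": {"moves": "45 -1.5 0 0 0; 45 0 0 0 0; 45 0 0 0 0"}}

```text
time_s: 3.77
position: [0.5008, -0.254, 0.0318]
tcp_rot: [[-0.059, 0.001, 0.998], [-0.998, -0.001, -0.059], [0.001, -1.0, 0.001]]
force: [0.1, 0.2, 0.2]
opening: 0.514
```

```bash
python3 to.py 501 -254 31 -93.2
```

```text
pos [ 500.8 -254.    31.8] yaw -93.38 tilt [ 0.001 -1.     0.001] f [0.1 0.2 0.2] open 44.7 t 3.77
turn -0.18 dx 0.0 dy 0.8 dz 0.2
```

Emit:
{"op": "send_rows", "data": {"moves": "5 0 0 0 0; 5 0 0 0 0; 5 0 0 0 0; 5 0 0 0 0; 5 0 0 0 0; 5 0 0 0 0; 5 0 0 0 0; 5 0 0 0 0; 5 0 0 0 0; 5 0 0 0 0"}}

```text
time_s: 4.6
position: [0.5006, -0.2541, 0.031]
tcp_rot: [[-0.059, 0.0, 0.998], [-0.998, -0.0, -0.059], [0.0, -1.0, 0.0]]
force: [-0.2, -1.0, -0.6]
opening: 0.161
```

Emit:
{"op": "send_rows", "data": {"moves": "5 0 -10 0 0; 5 0 -20 0 0; 5 0 -30 0 0; 5 0 -30 0 0; 5 0 0 0 -3.6; 5 0 0 0 -4; 5 0 0 0 0; 5 0 0 0 0"}}

```text
time_s: 5.27
position: [0.5003, -0.2534, 0.1216]
tcp_rot: [[0.072, -0.0, 0.997], [-0.997, 0.0, 0.072], [-0.0, -1.0, -0.0]]
force: [0.6, -0.1, -0.4]
opening: 0.158
```

```bash
python3 to.py 465.2 23.3 121 -85.8
```

```text
pos [ 500.3 -253.4  121.6] yaw -85.9 tilt [-0. -1. -0.] f [ 0.6 -0.1 -0.4] open 13.8 t 5.27
turn -0.1 dx -278.5 dy 0.6 dz -14.7
```

Emit:
{"op": "send_rows", "data": {"moves": "5 -10 0 -0.5 0; 5 -25 0 -1.3 0; 5 -28 0 -1.5 0; 5 -28 0 -1.5 0; 5 -28 0 -1.5 0; 5 -28 0 -1.5 0; 5 -28 0 -1.5 0; 5 -28 0 -1.5 0; 5 -28 0 -1.5 0; 5 -25 0 -1.3 0; 5 -15 0 -0.8 0; 5 -7.5 0 -0.3 0; 5 0 15 0 0; 5 0 20 0 0; 5 0 15 0 0; 5 0 0 0 0; 5 0 0 0 0; 5 0 0 0 0; 5 0 0 0 0"}}

```text
time_s: 6.85
position: [0.4661, 0.0225, 0.0718]
tcp_rot: [[0.073, 0.002, 0.997], [-0.997, -0.0, 0.073], [0.0, -1.0, 0.002]]
force: [0.1, -0.1, -0.2]
opening: 0.157
```

```bash
python3 to.py 465.2 23.3 67 -85.8
python3 - <<'E'
from meas import *
a=capture("top");b=capture("side")
for c in(a,b):
    P=cloud(c); m=(P[...,2]>.026)&(P[...,2]<.0365)&(P[...,0]>.42)&(P[...,0]<.5); 
    # gap edges along row coordinates relative to TCP, using visible top points
    u=np.array([-.0726,.9974]); q=(P[m][:,:2]-np.array([.4652,.0233]))@u*1000; q.sort()
    print("short edge",q[q<0][-5:].round(1),"loose edge",q[q>0][:5].round(1))
    M=(P[...,2]>.040)&(P[...,2]<.062)&(abs(P[...,0]-.465)<.03)&(abs(P[...,1]-.023)<.03)
    print("held pts",M.sum(),np.nanmedian(P[M],0) if M.any() else '')
x=cv2.resize(a["image"][210:290,270:370],None,fx=4,fy=4);y=cv2.resize(b["image"][200:280,260:360],None,fx=4,fy=4)
cv2.imwrite("pics/v3.png",np.hstack([x,y]))
E
```

```text
pos [466.1  22.5  71.8] yaw -85.83 tilt [ 0.    -1.     0.002] f [ 0.1 -0.1 -0.2] open 13.7 t 6.85
turn -0.03 dx -0.9 dy 4.8 dz -0.9
short edge [-42.1 -40.4 -40.2 -40.2 -40. ] loose edge []
held pts 0 
short edge [-6.5 -6.4 -6.3 -6.  -5.4] loose edge [4.3 4.5 4.5 5.2 5.4]
held pts 111 [0.46780915 0.02547016 0.05421592]
```

View pics/v3.png

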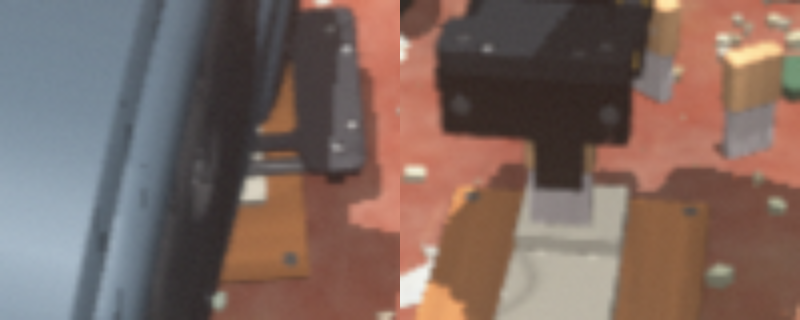

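View 3 (side crop): the blade at (560,205) hangs over the dark gap, parallel to it, with no twist. I nudge it 0.7 mm towards the loose tile and lower.

Emit:
{"op": "send_rows", "data": {"moves": "5 -0.7 0 0 0; 5 0 5 0 0; 5 0 6 0 0; 5 0 6 0 0; 5 0 5 0 0; 5 0 4 0 0; 5 0 3 0 0; 5 0 0 0 0; 5 0 0 0 0"}}

```text
time_s: 7.7
position: [0.4653, 0.0235, 0.0417]
tcp_rot: [[0.073, -0.001, 0.997], [-0.997, 0.0, 0.073], [-0.0, -1.0, -0.001]]
force: [-0.3, 0.5, -0.1]
opening: 0.16
```

```bash
python3 to.py 465.2 23.3 39 -85.8
```

```text
pos [465.3  23.5  41.7] yaw -85.8 tilt [-0.    -1.    -0.001] f [-0.3  0.5 -0.1] open 13.9 t 7.7
turn -0.0 dx 0.2 dy 2.7 dz -0.1
```

Free entry: z force is about zero with the blade below the tile tops. I lower the rest in small steps until it touches the board.

Emit:
{"op": "send_rows", "data": {"moves": "5 0 1 0 0; 5 0 1 0 0; 5 0 0.5 0 0; 5 0 0.5 0 0; 5 0 0 0 0; 5 0 0 0 0"}}

```text
time_s: 8.2
position: [0.4655, 0.0234, 0.0391]
tcp_rot: [[0.073, 0.0, 0.997], [-0.997, -0.0, 0.073], [0.0, -1.0, 0.0]]
force: [0.4, 0.1, -1.2]
opening: 0.158
```

Emit:
{"op": "send_rows", "data": {"moves": "5 0 0.4 0 0; 5 0 0.4 0 0; 5 0 0 0 0; 5 0 0 0 0"}}

```text
time_s: 8.53
position: [0.4655, 0.0234, 0.0388]
tcp_rot: [[0.073, 0.001, 0.997], [-0.997, -0.0, 0.073], [0.0, -1.0, 0.001]]
force: [-0.3, -0.6, 5.7]
opening: 0.157
```

Emit:
{"op": "send_rows", "data": {"moves": "20 0 -0.4 0 0; 26 0 0 0 0; 34 0 0 0 0; 40 0 0 0 0; 40 0 0 0 0; 40 0 0 0 0; 40 0 0 0 0; 40 0 -10 0 0; 40 0 -20 0 0; 40 0 -30 0 0; 40 0 -30 0 0; 40 0 -15 0 0; 87 0 0 0 0; 87 0 0 0 0"}}

```text
time_s: 9.7
position: [0.4658, 0.0234, 0.1443]
tcp_rot: [[0.073, 0.002, 0.997], [-0.997, -0.0, 0.073], [0.001, -1.0, 0.002]]
force: [-0.0, 0.3, 0.0]
opening: 0.536
```

```bash
python3 to.py 460 75 144 4.2
python3 - <<'E'
from meas import *
b=capture("side")
cv2.imwrite("pics/v4.png",cv2.resize(b["image"][180:330,230:380],None,fx=4,fy=4))
P=cloud(b); print(top(P,.055,.085,(.43,.50,0,.05)))
E
```

```text
pos [465.8  23.4 144.3] yaw -85.79 tilt [ 0.001 -1.     0.002] f [-0.   0.3  0. ] open 46.6 t 9.7
turn -89.99 dx -2.0 dy 0.3 dz 51.9
{'n': 223, 'mean': [466.8, 28.0, 67.6], 'zmed': 68.6, 'rect': [467.2, 24.8, 31.2, 16.5, 8.8]}
```

View pics/v4.png

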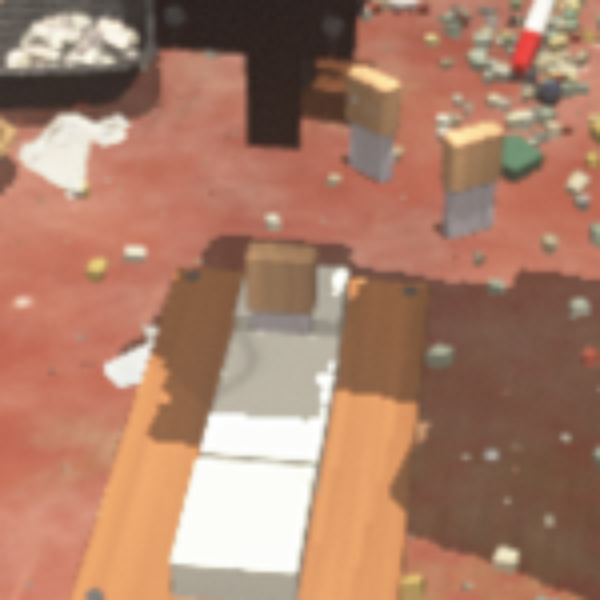

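View 4: the spacer stands upright in the wide joint, grip at (282,280), square to the row, and the fingers are clear. Next I turn the tool 90° over the loose tile.

Emit:
{"op": "send_rows", "data": {"moves": "87 0 0 0 -7; 87 0 0 0 -7; 87 0 0 0 -7; 87 0 0 0 -7; 87 0 0 0 -7; 87 0 0 0 -7; 87 0 0 0 -7; 87 0 0 0 -7; 87 0 0 0 -7; 87 0 0 0 -7; 87 0 0 0 -7; 87 0 0 0 -7; 87 0 0 0 -6; 87 -0.5 0 20 0; 87 -0.5 0 20 0; 87 -0.5 0 12 0; 87 0 0 0 0; 87 0 0 0 0; 87 0 0 0 0"}}

```text
time_s: 11.33
position: [0.4598, 0.0748, 0.1428]
tcp_rot: [[0.997, -0.002, -0.073], [0.073, -0.0, 0.997], [-0.002, -1.0, -0.0]]
force: [-0.2, -0.1, -0.2]
opening: 0.998
```

```bash
python3 to.py 460.5 75 14.5 4.2
```

```text
pos [459.8  74.8 142.8] yaw 4.21 tilt [-0.002 -1.    -0.   ] f [-0.2 -0.1 -0.2] open 86.9 t 11.33
turn 0.01 dx 0.7 dy 128.3 dz 0.1
```

Emit:
{"op": "send_rows", "data": {"moves": "87 0.5 20 0 0; 87 0 30 0 0; 87 0 25 0 0; 87 0 20 0 0; 87 0 15 0 0; 87 0 10 0 0; 87 0 7 0 0; 87 0 0 0 0; 87 0 0 0 0"}}

```text
time_s: 12.08
position: [0.4608, 0.0749, 0.0167]
tcp_rot: [[0.997, 0.0, -0.073], [0.073, -0.0, 0.997], [0.0, -1.0, -0.0]]
force: [-0.8, 0.6, 0.3]
opening: 0.997
```

Emit:
{"op": "send_rows", "data": {"moves": "87 0 1.5 0 0; 70 0 0 0 0; 60 0 0 0 0; 55 0 0 0 0; 45 0 0 0 0; 45 0 0 0 0; 40 0 0 0 0; 40 0 0 0 0; 40 0 0 0 0; 40 0 0 0 0; 40 0 0 0 0; 40 0 0 0 0"}}

```text
time_s: 13.08
position: [0.4605, 0.0753, 0.0152]
tcp_rot: [[0.997, -0.0, -0.073], [0.073, 0.0, 0.997], [-0.0, -1.0, 0.0]]
force: [-0.3, 1.5, 2.5]
opening: 0.576
```

```bash
python3 to.py 460.5 75 15 4.2
```

```text
pos [460.5  75.3  15.2] yaw 4.21 tilt [-0. -1.  0.] f [-0.3  1.5  2.5] open 50.1 t 13.08
turn 0.01 dx 0.0 dy 0.2 dz -0.3
```

Emit:
{"op": "send_rows", "data": {"moves": "40 0 0 -0.8 0; 40 0 0 -0.8 0; 40 0 0 -0.8 0; 40 0 0 0 0; 40 0 0 0 0"}}

```text
time_s: 13.5
position: [0.4607, 0.0729, 0.0152]
tcp_rot: [[0.997, -0.0, -0.073], [0.073, 0.0, 0.997], [-0.0, -1.0, 0.0]]
force: [-0.4, 1.8, 3.6]
opening: 0.574
```

Emit:
{"op": "send_rows", "data": {"moves": "40 0 0 -0.5 0; 40 0 0 -0.5 0; 40 0 0 0 0; 40 0 0 0 0; 40 0 0 0 0"}}

```text
time_s: 13.92
position: [0.4609, 0.0719, 0.0152]
tcp_rot: [[0.997, 0.0, -0.073], [0.073, 0.0, 0.997], [0.0, -1.0, 0.0]]
force: [-1.3, 2.5, 4.5]
opening: 0.568
```

Emit:
{"op": "send_rows", "data": {"moves": "40 0 0 -0.5 0; 40 0 0 0 0; 40 0 0 0 0"}}

```text
time_s: 14.17
position: [0.4609, 0.0714, 0.0152]
tcp_rot: [[0.997, 0.0, -0.073], [0.073, 0.0, 0.997], [0.0, -1.0, 0.0]]
force: [0.3, 3.3, 5.0]
opening: 0.571
```

Emit:
{"op": "send_rows", "data": {"moves": "40 0 0 -0.5 0; 40 0 0 0 0; 40 0 0 0 0"}}

```text
time_s: 14.42
position: [0.4609, 0.0709, 0.0152]
tcp_rot: [[0.997, 0.0, -0.073], [0.073, 0.0, 0.997], [0.0, -1.0, 0.0]]
force: [-0.9, 3.0, 5.5]
opening: 0.569
```

Emit:
{"op": "send_rows", "data": {"moves": "40 0 0 -0.4 0; 40 0 0 0 0; 40 0 0 0 0"}}

```text
time_s: 14.67
position: [0.461, 0.0706, 0.0152]
tcp_rot: [[0.997, 0.0, -0.073], [0.073, 0.0, 0.997], [0.0, -1.0, 0.0]]
force: [0.2, 4.1, 5.6]
opening: 0.572
```

Emit:
{"op": "send_rows", "data": {"moves": "40 0 0 -0.3 0; 40 0 0 0 0; 40 0 0 0 0"}}

```text
time_s: 14.92
position: [0.461, 0.0706, 0.0152]
tcp_rot: [[0.997, 0.0, -0.073], [0.073, 0.0, 0.997], [0.0, -1.0, 0.0]]
force: [0.6, 6.0, 5.1]
opening: 0.57
```

Emit:
{"op": "send_rows", "data": {"moves": "40 0 0 -0.3 0; 40 0 0 0 0; 40 0 0 0 0"}}

```text
time_s: 15.17
position: [0.461, 0.0706, 0.0152]
tcp_rot: [[0.997, 0.0, -0.073], [0.073, 0.001, 0.997], [0.0, -1.0, 0.001]]
force: [-0.2, 7.6, 4.8]
opening: 0.573
```

Emit:
{"op": "send_rows", "data": {"moves": "40 0 0 -0.3 0; 40 0 0 0 0; 40 0 0 0 0"}}

```text
time_s: 15.42
position: [0.461, 0.0705, 0.0152]
tcp_rot: [[0.997, 0.0, -0.073], [0.073, 0.001, 0.997], [0.0, -1.0, 0.001]]
force: [0.4, 9.7, 5.4]
opening: 0.571
```

Emit:
{"op": "send_rows", "data": {"moves": "40 0 0 -0.4 0; 40 0 0 -0.3 0; 40 0 0 0 0; 40 0 0 0 0; 40 0 0 0 0; 40 0 0 0 0"}}

```text
time_s: 15.92
position: [0.4609, 0.0705, 0.0152]
tcp_rot: [[0.997, 0.0, -0.072], [0.072, 0.002, 0.997], [0.0, -1.0, 0.002]]
force: [0.7, 13.1, 5.0]
opening: 0.571
```

```bash
python3 to.py 460.5 70 15 4.2
python3 - <<'E'
from meas import *
b=capture("side")
cv2.imwrite("pics/v5.png",cv2.resize(b["image"][180:330,230:380],None,fx=4,fy=4))
P=cloud(b); print(top(P,.055,.078,(.44,.49,0,.045)))
E
```

```text
pos [460.9  70.5  15.2] yaw 4.16 tilt [ 0.    -1.     0.002] f [ 0.7 13.1  5. ] open 49.7 t 15.92
turn -0.04 dx -0.5 dy 0.2 dz -0.5
{'n': 94, 'mean': [467.1, 25.9, 61.0], 'zmed': 61.4, 'rect': [467.4, 25.9, 31.7, 6.0, 4.9]}
```

View pics/v5.png

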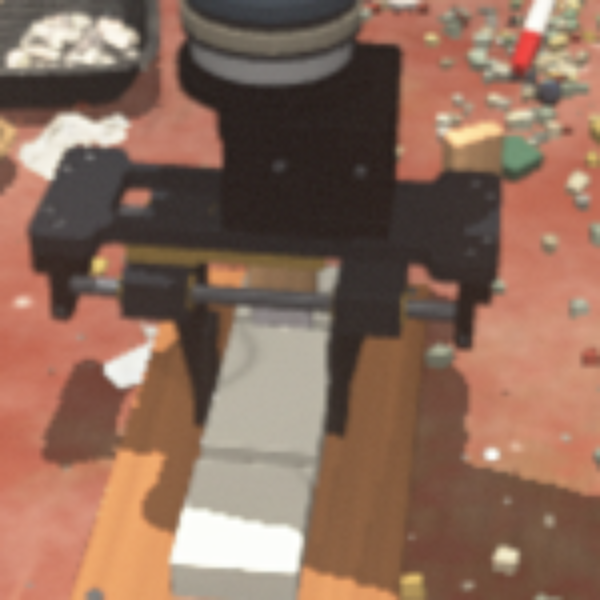

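View 5: the tile is gripped in line, with the spacer's blade at (285,315) closed against it and the gripper body clear of it. The push is steady at 13 N with no motion.

```bash
python3 -c "
from rig import *
print(hand_in())"
```

```text
the job is handed in; nothing more can be done
None
```

I moved the spacer from the rest into the wide joint and let it go. Then I slid the loose tile about 4.7 mm along the row until it closed on the spacer, and handed in at about 16 s while still gripping and pushing. I took the spacer standing in the rest, the farthest of the three look-alikes.

**Last checks:**
- **Push:** the total was 13 N along the row. By my estimate about 3–4 N of that is sliding friction, so roughly 9–10 N presses on the spacer. That force was not measured directly. The tile had stopped moving.
- **Tile:** the tool yaw of 4.16° matches the row, and the grip opening is 50 mm. The steady height and the yaw suggest the tile is flat and in line.
- **Spacer:** the side view shows it upright and square in the joint, near mid-depth, with the fingers and gripper body clear of it. It touched the board at the expected height before release.

**Left open:**
- In the last picture the gripper partly hid the spacer, so I judged it flush from the motion stopping and the force rising, not from a clear view of the contact.
- A small upward force of 5 N remained on the tool.
- I didn't re-measure the marker and glass pieces at the end, but the tool never went near them.

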